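# Press a footstool's seat onto its four tapered tenons and lift-test it

## Robot

A 6-joint arm with a two-finger parallel gripper is mounted at the origin on the work surface. World frame = base frame: x ahead of the robot, y to its left, z up, the work surface at z = 0. Lengths are in m, angles in rad, forces in N, time in s.
With the tool pointing down it reaches from about 0.225 to 0.875 m from the base axis. Payload 3.4 kg.
Tool frame: the origin (TCP) lies at the very end of the fingers, on their centre line; the grasp point (between the pads) lies 19 mm behind it; z points along the fingers, y is the direction in which the jaws open and shut (so a half turn about z gives the same grasp; the last joint's range is limited). The gripper opens to 85 mm and grips with 20 to 120 N. Pads are 22 mm wide; open, the fingers measure 114 mm over their backs; the gripper's body (76 mm by 85 mm) begins 54 mm behind the grasp point. The pads swing forward as they close: fully open they stand 13 mm farther back than shut.
Start: joints at [1.096, 0.276, 1.505, -0, 1.361, -0.121], TCP at [0.199, 0.539, 0.231] pointing down, gripper open.
Joint ranges: [-2.89, 2.89], [-0.75, 2.08], [0.22, 2.7], [-1.18, 4.32], [0.11, 2.71], [-2.7, 2.7]. Speed limits (rad/s): [2.57, 2.57, 3.14, 3.14, 3.14, 3.14].

## Interface

Orientations are given as a unit quaternion [w, x, y, z].
In Python, from rig import manip gives the robot as it stands. The module is installed in compiled form; this text tells all that it offers.
- The arm moves only by the tool carry_out, never from a script. Its argument "moves" is one flat list of numbers, 5 for each row, row after row: the opening in per cent of the stroke, from 0 (shut) to 100 (fully open), then the shift along the world's x, y, z in cm, then the turn about the world's z in rad. A call has exactly 10 rows; each row shifts and turns the commanded pose from where the row before left it; what a row does not reach is not made up. A row lasts 1/10 s, in which the tool goes at most 50 mm and 8.59 degrees, less where a joint would pass 70% of its speed; a pose out of reach is approached as far as the arm can. A call is refused whole if a number of a shift passes 5 or a number of a turn 0.15, either way. A call with a gripper value outside its range is refused whole. The fingers move at their own pace and stop on an object; "squeeze" is the grip in N (left out, the last holds). Time passes only in rows, so rows that do not move let the fingers close, or fill a call up. It gives the time, the measured TCP pose, the force and the opening at its end, in the units of the state.
- manip.get_state(): the state, without advancing time (a new reading comes with each control period).
- manip.get_image(name): name is "scene" or "top" or "wrist"; returns the picture (480x640x3 uint8, red, green, blue); there is no depth.
- manip.camera_info(name): a dict with "fov_y" (degrees; the focal length in pixels is half the picture's height over the tangent of half this angle, whatever the lens; pixels are square), "cx", "cy" (the principal point, pixels), "rvec" (rotation vector, rad) and "tvec" (3), from world to camera coordinates, as OpenCV has them; the wrist camera has in their place "hand_eye" (4x4, takes a point from camera to tool coordinates, whose origin is the TCP and whose axes are the flange's). Camera axes: x right, y down, z forward; pixel columns grow to the right and rows downward; lengths in m; the calibration is good to about 2 mm. A picture is of the moment at which its call begins: read the wrist's pose just before it. camera_info takes no time and is no camera call.
- manip.sign_off(): hands the job in, once; it reports no verdict.
The state is a dict: "clock": time; "qpos": joint angles; "qd": joint speeds; "effort": joint torques, N m; "position": TCP position; "ee_rot": TCP orientation; "contact_force": force on the tool from outside, world axes, zero at the start; "moment": the same for the moment, N m; "width": finger opening in m.
Only numpy, scipy, OpenCV 4.12 (cv2) and the standard library are available. Lean on these libraries where they do the work, as an engineer would, in place of code of your own. Each camera call takes 0.05 s, during which the arm holds its last target. There are 200 camera calls.

## Task

Set the loose wooden seat the right way up on the four tapered tenons of the footstool frame, then let go of its slim centre rail (never drive the seat down by the rail) and push it fully home by its four corners, working round diagonally a little at a time so that it goes down evenly, no corner ever more than about 8 mm lower than the opposite one. Then prove that the fit holds: lift the whole stool by the seat's centre rail alone a good 5 cm clear of the table, hold it there a moment, set it down upright and let go. Leave the tape roll, glue bottle and screwdriver where they are.

Things in the scene. Friction and masses are not known exactly. Their poses are not given: they have to be found in the camera images.
- frame: Loose pale-wood footstool frame lacking its seat, 0.74 kg: four 38 mm square legs at its x = +-65, y = +-84 mm, tied by rails whose tops are 75 mm up; open in the middle. Origin at the centre of its underside on the table, z up. A half turn makes no difference.
- frame_top (a point): Centre of the frame at the height of its flat leg tops (shoulders), 90 mm above the table. From the middle of each leg top rises a split tapered tenon 30.5 mm tall: a blunt cone tip (10 mm across at the top, 22 mm across 10 mm lower), then four springy wooden cheeks making a square taper from 22.7 mm across, 20 mm above the shoulder, to 27.4 mm at the shoulder.
- seat_grip (a point): Loose pale-wood stool seat, about 0.36 kg, right way up at the start. This point is the middle of its centre grip rail, 8 mm below the seat's top. The rail runs along the seat's x: 26 mm wide (y), 16 mm thick, 82 mm free length, with an open gap 47 mm wide on each side. Seat axes: z up.
- seat_top (a point): Centre of the seat's flat top. The seat is 178 mm (x) by 216 mm (y), 48 mm high: 16 mm boards on four corner blocks at x = +-65, y = +-84 mm. The corner tops are plain flat wood over the sockets. Laid on the tenons, the seat stops loosely with its blocks about 14 mm above the shoulders; home, they rest on the shoulders (top 138 mm up). Half a turn makes no difference.
- seat_foot0 (a point): Middle of the underside of the corner block at seat x = +65, y = +84 mm: a block 46 mm square, 32 mm tall, with a 24 mm square socket open downwards. Pressed on the seat top straight over the socket, a corner goes down against a force that grows with depth to about 10 to 22 N, different each time, then stops firmly; friction keeps it where it is left.
- seat_foot1 (a point): The same at seat x = +65, y = -84 mm.
- seat_foot2 (a point): The same at seat x = -65, y = -84 mm (diagonal to seat_foot0).
- seat_foot3 (a point): The same at seat x = -65, y = +84 mm (diagonal to seat_foot1).
- tape_roll: Bystander: white tape roll, 84 mm across and 40 mm tall, lying flat. Origin at the centre of its underside.
- glue_bottle: Bystander: white bottle, 52 mm across and 150 mm tall. Origin at the centre of its underside.
- screwdriver: Bystander: screwdriver lying flat. Origin under its middle.

How it is judged:
By the outcome, as a careful person would: the job done as asked, in the order asked, and still so for the second after the job is handed in, with the robot touching nothing.
It also fails if it takes over 72 s, if anything falls off the work surface, if the arm or the gripper's body presses on something with over 40 N, if the wrist force passes 120 N, or if a joint passes its speed limit or range.

## Working session

There is one attempt and no reset: what is moved stays moved. The work goes in short steps, Python scripts to look and compute and a tool call to move; the robot and the scene stay as the last step left them, time stands still between calls to the robot, and variables do not carry over. Pictures are saved under pics/ and viewed, about 8 in all and at most 12, crops included, and the job is handed in when it is done.

Besides the shell and the picture viewer there is one more tool, called after "Call:" in YAML: its name, and indented under it one key for each argument. carry_out: Moves the arm, as the interface text tells. Its arguments: {"type":"object","properties":{"moves":{"type":"array","items":{"type":"number"}},"squeeze":{"type":"number"}},"required":["moves"]}

```bash
mkdir -p pics; python3 - <<'E'
from rig import manip
import cv2
for n in ("scene","top"):
    cv2.imwrite(f"pics/{n}0.png",manip.get_image(n)[:,:,::-1])
    print(n,manip.camera_info(n))
print(manip.camera_info("wrist"));print(manip.get_state())
E
```

```text
scene {'fov_y': 56.256588256081244, 'cx': 320.63997103994365, 'cy': 237.27535581040564, 'rvec': array([ 2.15535395,  1.47219378, -0.47530564]), 'tvec': array([-0.23787852, -0.39317711,  1.1392324 ])}
top {'fov_y': 57.99216146301369, 'cx': 314.1689016252983, 'cy': 241.41922714902407, 'rvec': array([ 2.15377636, -2.16412314,  0.07112742]), 'tvec': array([0.03055486, 0.62312466, 0.83433786])}
{'fov_y': 69.48330229570378, 'cx': 314.26081650190184, 'cy': 234.26837279533322, 'hand_eye': array([[-6.61045258e-04, -9.52333443e-01, -3.05058315e-01,
         7.74527813e-02],
       [ 9.99999780e-01, -6.44783058e-04, -1.54057897e-04,
         5.98970136e-04],
       [-4.99819459e-05, -3.05058350e-01,  9.52333660e-01,
        -1.42464209e-01],
       [ 0.00000000e+00,  0.00000000e+00,  0.00000000e+00,
         1.00000000e+00]])}
{'clock': 0.1, 'qpos': array([ 1.09603151e+00,  2.76529330e-01,  1.50603122e+00,  3.55447555e-06,
        1.36072324e+00, -1.20974994e-01]), 'qd': array([ 0.00097825, -0.00128601, -0.00320283,  0.00124763, -0.00082898,
        0.00097592]), 'effort': array([-1.89738143e-04, -4.17702091e+01, -2.46402580e+01, -2.96517355e-04,
        5.85148169e-03,  7.92696937e-06]), 'position': array([0.19897599, 0.53895161, 0.23051777]), 'ee_rot': array([-2.49822780e-04,  1.75974098e-01,  9.84394434e-01, -8.07823298e-04]), 'contact_force': array([ 0.01392924,  0.06543823, -0.09117251]), 'moment': array([-0.00577163, -0.0646735 , -0.07817662]), 'width': 0.08541374413135071}
```

View pics/scene0.png

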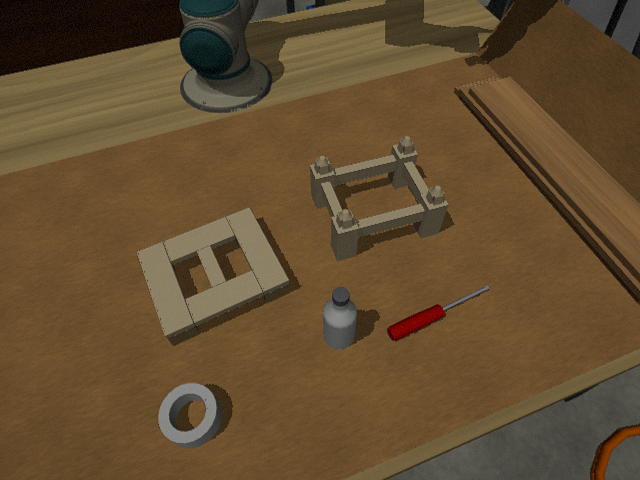

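View pics/top0.png

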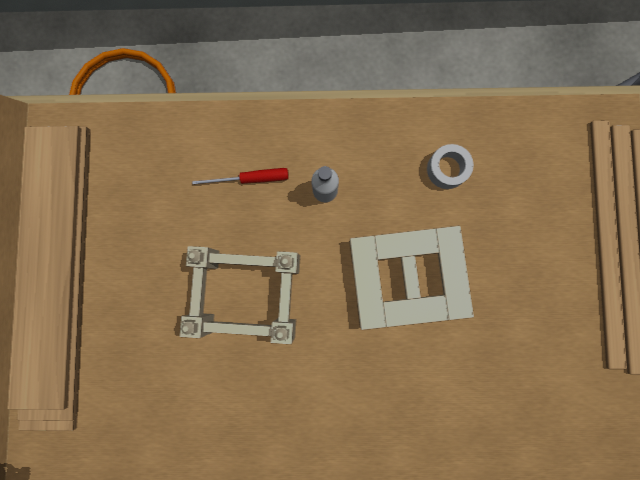

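The seat is at top (411,278) and the frame at top (238,295), with the rail running roughly along world x. In scene they are at (213,272) and (378,195). The bystanders are on the far side, at larger x. Next I'll get rough measurements.

```bash
cat > h.py <<'E'
import numpy as np, cv2
from scipy.spatial.transform import Rotation as R
from rig import manip
def fixed(n):
    c=manip.camera_info(n); M=cv2.Rodrigues(c['rvec'])[0]
    f=240/np.tan(np.radians(c['fov_y']/2))
    return np.array([[f,0,c['cx']],[0,f,c['cy']],[0,0,1]]),M,np.asarray(c['tvec'])
def wrist(st):
    c=manip.camera_info('wrist'); f=240/np.tan(np.radians(c['fov_y']/2))
    q=st['ee_rot']; T=np.eye(4); T[:3,:3]=R.from_quat([q[1],q[2],q[3],q[0]]).as_matrix(); T[:3,3]=st['position']
    W=np.linalg.inv(T@c['hand_eye'])
    return np.array([[f,0,c['cx']],[0,f,c['cy']],[0,0,1]]),W[:3,:3],W[:3,3]
def plane(cam,px,z):
    K,M,t=cam; px=np.atleast_2d(np.asarray(px,float))
    d=np.c_[px,np.ones(len(px))]@np.linalg.inv(K).T@M; o=-M.T@t
    return o+d*((z-o[2])/d[:,2])[:,None]
def tri(c1,p1,c2,p2):
    P=[c[0]@np.c_[c[1],c[2]] for c in (c1,c2)]
    X=cv2.triangulatePoints(P[0],P[1],np.asarray(p1,float).reshape(-1,2).T,np.asarray(p2,float).reshape(-1,2).T)
    return (X[:3]/X[3]).T
def proj(cam,X):
    K,M,t=cam; x=(np.atleast_2d(X)@M.T+t)@K.T; return x[:,:2]/x[:,2:]
E
python3 - <<'E'
from h import *
np.set_printoptions(precision=4,suppress=True)
T=fixed('top');S=fixed('scene')
# hand-read: seat outer corners & tenon tips, top / scene
st=[(350,238),(461,227),(473,318),(361,329)]; ss=[(288,283),(172,335),(138,255),(250,210)]
print(tri(T,st,S,[(167,334),(138,254),(250,210),(288,282)]))
print(tri(T,st,S,[(288,282),(167,334),(138,254),(250,210)]))
print(tri(T,[(195,256),(285,261),(188,327),(280,334)],S,[(436,191),(345,215),(406,142),(322,160)]))
print('seat z.048',plane(T,st,.048)); print('tips z.1205',plane(T,[(195,256),(285,261),(188,327),(280,334)],.1205))
print('bystanders',plane(T,[(325,187),(451,166),(240,178)],.0))
im=cv2.imread('pics/top0.png');hsv=cv2.cvtColor(im,cv2.COLOR_BGR2HSV)
for p in [(365,280),(400,240),(410,275),(300,400),(350,300),(260,260),(195,256)]:print(p,hsv[p[1],p[0]])
E
```

```text
[[ 0.6606 -0.1518  0.104 ]
 [ 0.6244 -0.2178  0.2288]
 [ 0.5369 -0.1446  0.226 ]
 [ 0.4342 -0.0472 -0.2766]]
[[ 0.6279 -0.0444  0.044 ]
 [ 0.6481 -0.2547  0.0499]
 [ 0.4728 -0.2766  0.0395]
 [ 0.4521 -0.0624  0.0409]]
[[0.5905 0.2419 0.1143]
 [0.5801 0.0772 0.1133]
 [0.4634 0.2506 0.1141]
 [0.4515 0.0855 0.1178]]
seat z.048 [[ 0.6278 -0.0429  0.048 ]
 [ 0.6479 -0.2582  0.048 ]
 [ 0.4734 -0.2746  0.048 ]
 [ 0.4528 -0.0619  0.048 ]]
tips z.1205 [[0.5897 0.239  0.1205]
 [0.5799 0.0771 0.1205]
 [0.4641 0.2486 0.1205]
 [0.4519 0.0855 0.1205]]
bystanders [[ 0.7402  0.0054  0.    ]
 [ 0.782  -0.2569  0.    ]
 [ 0.7612  0.1842  0.    ]]
(365, 280) [ 33  27 173]
(400, 240) [ 34  24 173]
(410, 275) [ 32  22 173]
(300, 400) [ 17 119 146]
(350, 300) [ 16 126  91]
(260, 260) [ 30  31 171]
(195, 256) [ 19  51 139]
```

Call:
carry_out:
  moves: [60,3.1,-3.8,0,0.03,60,3.1,-3.8,0,0.03,60,3.1,-3.8,0,0.03,60,3.1,-3.8,0,0.03,60,3.1,-3.8,0,0.03,60,3.1,-3.8,0,0.03,60,3.1,-3.8,0,0.03,60,3.1,-3.8,0,0.03,60,3.1,-3.8,0,0.03,60,3.1,-3.8,0,0.03]

```text
clock: 1.1
position: [0.51, 0.1576, 0.2311]
ee_rot: [-0.0, 0.026, 1.0, 0.0]
contact_force: [2.0, 1.1, 0.8]
width: 0.0516
```

```bash
python3 - <<'E'
from h import *
import pickle
s=manip.get_state(); im=manip.get_image('wrist'); pickle.dump(s,open('w1.pkl','wb'))
cv2.imwrite('pics/w1.png',im[:,:,::-1]); print(s['position'],s['ee_rot'],s['qd'].max(),s['clock'])
E
```

```text
[0.50996407 0.15763674 0.23108222] [-2.11678321e-04  2.64171732e-02  9.99650971e-01  1.56868512e-04] 0.25473485047407635 1.1
```

View pics/w1.png

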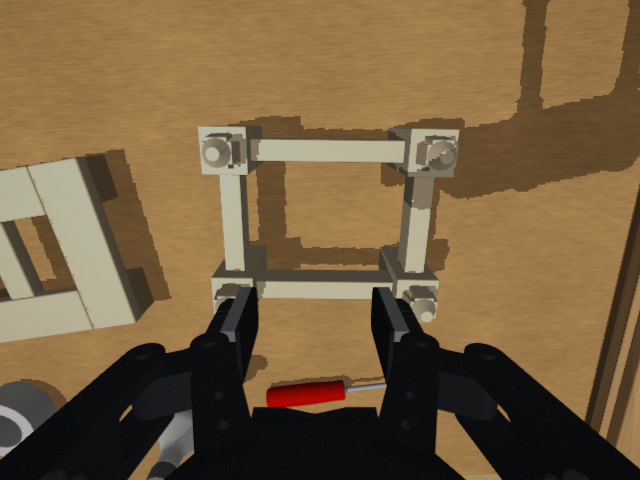

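Call:
carry_out:
  moves: [60,0.3,-3.6,0,0.016,60,0.3,-3.6,0,0.016,60,0.3,-3.6,0,0.016,60,0.3,-3.6,0,0.016,60,0.3,-3.6,0,0.016,60,0.3,-3.6,0,0.016,60,0.3,-3.6,0,0.016,60,0.3,-3.6,0,0.016,60,0.3,-3.6,0,0.016,60,0,0,0,0.016]

```text
clock: 2.15
position: [0.5366, -0.1687, 0.2306]
ee_rot: [-0.0, -0.051, 0.999, -0.001]
contact_force: [-0.4, 0.9, 0.2]
width: 0.0514
```

```bash
python3 - <<'E'
from h import *
import pickle
s=manip.get_state(); im=manip.get_image('wrist'); pickle.dump(s,open('w2.pkl','wb'))
cv2.imwrite('pics/w2.png',im[:,:,::-1]); print(s['position'],s['ee_rot'],s['qd'].max(),s['clock'])
E
```

```text
[ 0.53655561 -0.16870491  0.23061973] [-2.48810433e-04 -5.12465338e-02  9.98685411e-01 -1.08650860e-03] 0.06473806981926104 2.15
```

View pics/w2.png

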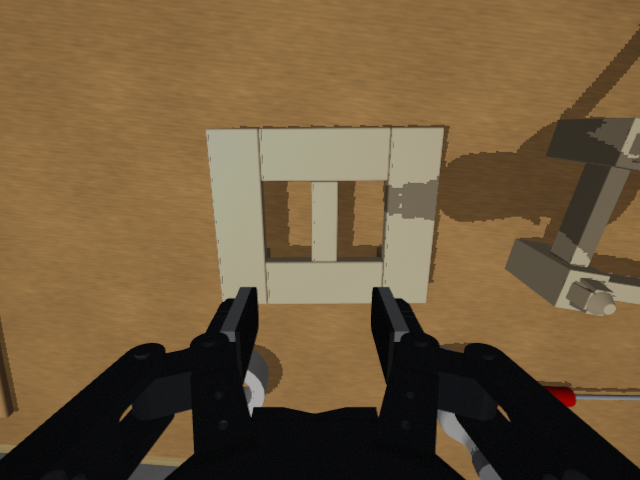

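w1 shows the frame, with tenon tips near (216,153), (443,156) and (426,312). w2 shows the seat, with outer corners at (207,129), (443,126), (427,304) and (221,304), and the rail between columns 312 and 338.

```bash
python3 - <<'E'
from h import *
import pickle
np.set_printoptions(precision=4,suppress=True)
w1=wrist(pickle.load(open('w1.pkl','rb')));w2=wrist(pickle.load(open('w2.pkl','rb')));T=fixed('top')
W=[(207,129),(443,126),(427,304),(221,304)]  # robot-right(-y), robot-left(+y), far-left, far-right
Tp=[(473,318),(361,329),(350,238),(461,227)]
X=tri(T,Tp,w2,W);print('seat tri',X,X.mean(0)); Z=plane(w2,W,.048);print('w2 plane',Z,Z.mean(0)); 
Z2=plane(T,Tp,.048);print('top mean',Z2.mean(0))
im=cv2.imread('pics/w2.png');s=cv2.cvtColor(im,cv2.COLOR_BGR2HSV)[:,:,1]
L=[];Rr=[]
for r in range(190,256,4):
    c=np.where(s[r,295:352]<60)[0]; 
    if len(c): L.append((295+c[0],r));Rr.append((296+c[-1],r))
for n,e in(('L',L),('R',Rr)):
    print(n,e[0],e[-1]); q=plane(w2,e,.048); p=np.polyfit(q[:,0],q[:,1],1);print(p,np.polyval(p,.5505))
a=cv2.imread('pics/w1.png')[110:340,180:480]; b=cv2.imread('pics/top0.png')[235:355,165:315]
cv2.imwrite('pics/c1.png',np.vstack([cv2.resize(a,None,fx=2.5,fy=2.5,interpolation=2)]))
cv2.imwrite('pics/c2.png',cv2.resize(b,None,fx=5,fy=5,interpolation=2))
E
```

```text
seat tri [[ 0.4741 -0.2701  0.0596]
 [ 0.4517 -0.0618  0.0475]
 [ 0.6269 -0.0423  0.0514]
 [ 0.6471 -0.2558  0.0536]] [ 0.5499 -0.1575  0.053 ]
w2 plane [[ 0.4742 -0.2722  0.048 ]
 [ 0.4501 -0.0618  0.048 ]
 [ 0.6278 -0.0402  0.048 ]
 [ 0.6501 -0.2562  0.048 ]] [ 0.5505 -0.1576  0.048 ]
top mean [ 0.5505 -0.1594  0.048 ]
L (np.int64(312), 190) (np.int64(313), 254)
[ 0.1052 -0.2275] -0.169626990038061
R (np.int64(337), 190) (np.int64(336), 254)
[ 0.1012 -0.2015] -0.14575559664534826
```

View pics/c1.png

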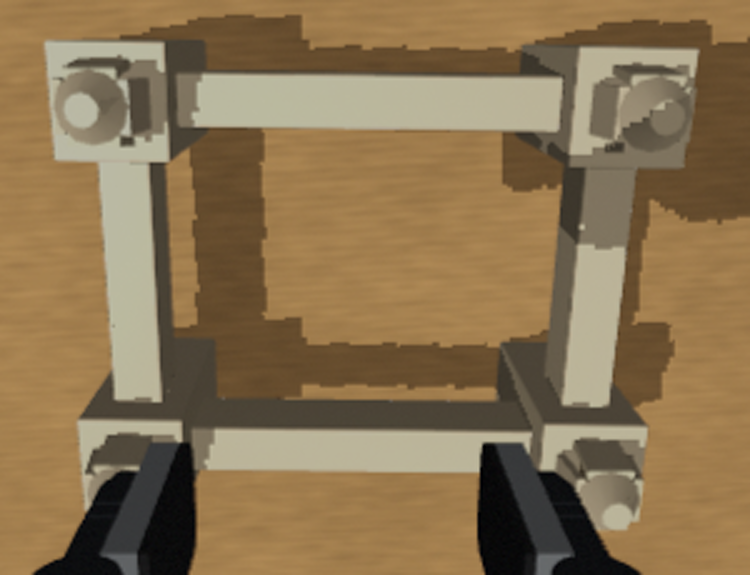

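View pics/c2.png

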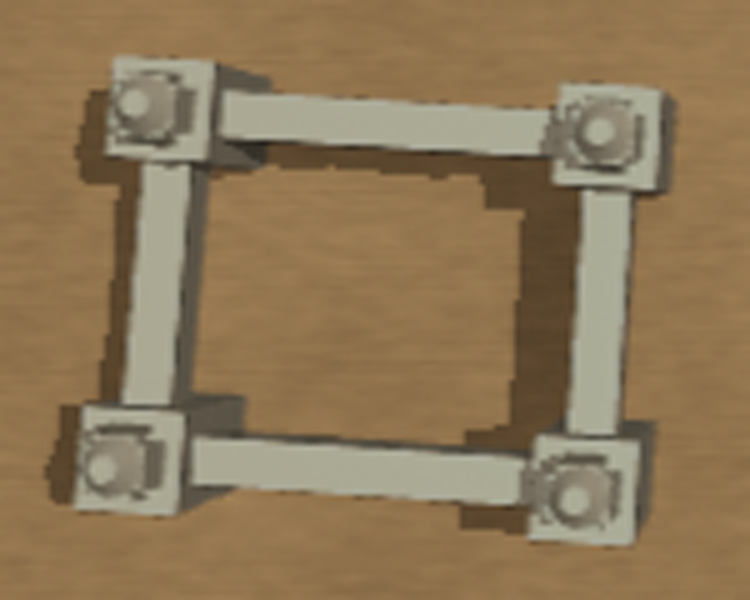

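```bash
python3 - <<'E'
from h import *
import pickle
np.set_printoptions(precision=4,suppress=True)
w1=wrist(pickle.load(open('w1.pkl','rb')));T=fixed('top')
def fit(n,P,lab):
    # order: (-x,-y),(-x,+y),(+x,+y),(+x,-y)
    m=np.array([(-65,-84),(-65,84),(65,84),(65,-84)])[lab]/1000.; P=P[:,:2]
    A,_=cv2.estimateAffinePartial2D(m,P); 
    print(n,'c',A[:,2],'yaw',np.arctan2(A[1,0],A[0,0]),'scale',np.hypot(A[0,0],A[1,0]),'res mm',1e3*np.abs(m@A[:,:2].T+A[:,2]-P).max())
tt=[(280.2,334.4),(185.6,328.6),(192,255.8),(284.8,261.2)]; tw=[(212.8,154),(447.2,157.2),(426.8,316.4)]
X=tri(T,np.array(tt)[[0,1,2]],w1,tw);print(X)
fit('tip top',plane(T,tt,.1205),[0,1,2,3]);fit('tip w1',plane(w1,tw,.1205),[0,1,2])
ts=[(281.8,332.8),(191.4,327),(197.3,257),(286.8,262.4)];ws=[(224,150.2),(432.8,152.8)]
print(tri(T,ts[:2],w1,ws))
fit('sh top',plane(T,ts,.09),[0,1,2,3]);fit('sh w1',plane(w1,ws,.09),[0,1])
E
```

```text
[[0.4502 0.086  0.1121]
 [0.4611 0.254  0.1208]
 [0.59   0.2455 0.1208]]Traceback (most recent call last):
  File "<stdin>", line 12, in <module>
  File "<stdin>", line 8, in fit
cv2.error: OpenCV(4.12.0) /io/opencv/modules/calib3d/src/ptsetreg.cpp:1108: error: (-215:Assertion failed) count >= 0 && to.checkVector(2) == count in function 'estimateAffinePartial2D'
```

```bash
cat > fit.py <<'E'
from h import *
import pickle
np.set_printoptions(precision=4,suppress=True)
def fit(n,P,lab):
    m=np.array([(-65,-84),(-65,84),(65,84),(65,-84)])[lab]/1000.; P=np.ascontiguousarray(P[:,:2])
    z=m[:,0]+1j*m[:,1]; w=P[:,0]+1j*P[:,1]
    a,c=np.linalg.lstsq(np.c_[z,np.ones(len(z))],w,rcond=None)[0]
    print(n,'c',c.real,c.imag,'yaw',np.angle(a),'scale',abs(a),'res mm',1e3*abs(a*z+c-w).max())
E
python3 - <<'E'
from fit import *
w1=wrist(pickle.load(open('w1.pkl','rb')));T=fixed('top')
tt=[(280.2,334.4),(185.6,328.6),(192,255.8),(284.8,261.2)]; tw=[(212.8,154),(447.2,157.2),(426.8,316.4)]
fit('tip top',plane(T,tt,.1205),[0,1,2,3]);fit('tip w1',plane(w1,tw,.1205),[0,1,2])
ts=[(281.8,332.8),(191.4,327),(197.3,257),(286.8,262.4)];ws=[(224,150.2),(432.8,152.8)]
print(tri(T,ts[:2],w1,ws))
fit('sh top',plane(T,ts,.09),[0,1,2,3]);fit('sh w1',plane(w1,ws,.09),[0,1])
E
```

```text
tip top c 0.5205222872055325 0.16495284413031064 yaw -0.061818818350226575 scale 0.9954499692136338 res mm 0.5449926496702593
tip w1 c 0.520025211737267 0.16787789394044705 yaw -0.06665692276098897 scale 0.998348265620052 res mm 0.07664707744457855
[[0.4496 0.0865 0.0808]
 [0.4605 0.2546 0.0864]]
sh top c 0.5200039733863282 0.16454654469617794 yaw -0.06452072372711393 scale 0.9939607432361734 res mm 0.4688238957847777
sh w1 c 0.5191743732946403 0.16801993695495326 yaw -0.06567371905067233 scale 0.9935455307638095 res mm 3.002224531865041e-13
```

Call:
carry_out:
  moves: [60,1.4,1.1,0,0,60,0,0,-4,0,60,0,0,-4,0,60,0,0,-4,0,60,0,0,-4,0,60,0,0,-3,0,60,0,0,-1.5,0,60,0,0,-0.5,0,60,0,0,0,0,60,0,0,0,0]
  squeeze: 60

```text
clock: 3.2
position: [0.5514, -0.153, 0.0223]
ee_rot: [0.001, -0.054, 0.999, -0.0]
contact_force: [0.2, 0.7, 0.2]
width: 0.051
```

Call:
carry_out:
  moves: [60,-0.1,-0.5,-0.1,0,60,0,0,0,0,0,0,0,0,0,0,0,0,0,0,0,0,0,0,0,0,0,0,0,0,0,0,0,0,0,0,0,0,1,0,0,0,0,2,0,0,0,0,3,0]

```text
clock: 4.2
position: [0.5472, -0.1578, 0.079]
ee_rot: [-0.003, -0.053, 0.999, 0.001]
contact_force: [-0.0, -0.2, -2.8]
width: 0.0252
```

Call:
carry_out:
  moves: [0,0,0,4,0,0,0,0,4,0,0,0,2,4,-0.01,0,-0.4,4,0,-0.02,0,-0.4,4.5,0,-0.02,0,-0.4,4.5,0,-0.03,0,-0.4,4.5,0,-0.03,0,-0.4,4.5,0,-0.03,0,-0.4,4,0,-0.02,0,-0.3,2.5,0,-0.01]

```text
clock: 5.2
position: [0.5208, 0.1492, 0.1999]
ee_rot: [-0.001, 0.031, 1.0, 0.0]
contact_force: [0.1, -0.2, -3.5]
width: 0.025
```

Call:
carry_out:
  moves: [0,0,1,0,0,0,0,0,0,0,0,0,0,0,0,0,0,0,0,0,0,0,0,0,0,0,0,0,0,0,0,0,0,0,0,0,0,0,0,0,0,0,0,0,0,0,0,0,0,0]

```text
clock: 6.2
position: [0.5222, 0.1564, 0.2003]
ee_rot: [0.0, 0.032, 0.999, 0.0]
contact_force: [-0.3, 0.6, -3.1]
width: 0.0249
```

```bash
python3 - <<'E'
from h import *
import pickle
s=manip.get_state(); im=manip.get_image('wrist'); pickle.dump(s,open('w3.pkl','wb'))
t=manip.get_image('top')
cv2.imwrite('pics/w3.png',im[:,:,::-1]);cv2.imwrite('pics/t3.png',t[:,:,::-1])
q=s['ee_rot'];y=R.from_quat([q[1],q[2],q[3],q[0]]).as_matrix()[:,1]
print(s['position'],'yaw',np.arctan2(-y[0],y[1]),s['qd'].max(),s['width'],s['contact_force'],s['moment'],s['clock'])
E
```

```text
[0.522239   0.15639757 0.20034761] yaw -0.06379132557023971 0.001584214031501073 0.02492781749914321 [-0.2827693   0.61673883 -3.08577726] [ 0.02662807 -0.0081453   0.03324046] 6.2
```

View pics/w3.png

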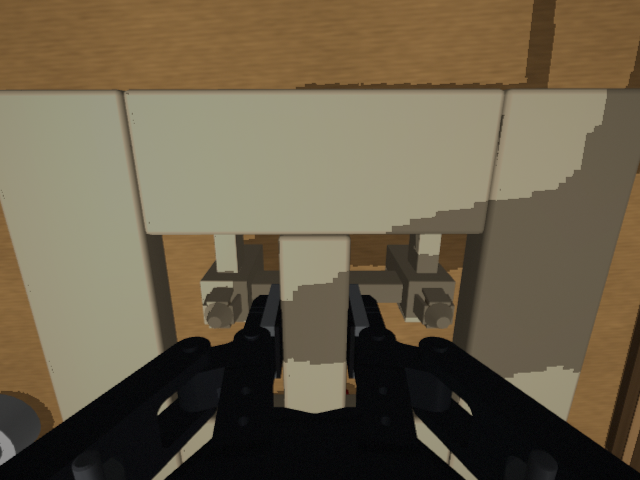

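w3 shows the held seat's near edge at row 91 and the gap corners at (146,234) and (485,234). The far tenon tips are at about (219,318) and (439,317).

```bash
python3 - <<'E'
from fit import *
s=pickle.load(open('w3.pkl','rb'));w=wrist(s);zt=s['position'][2]+.027
fit('tips w3',plane(w,[(439,317),(219,318)],.1205),[2,3])
P=plane(w,[(146,234),(485,234),(122,91),(505,90)],zt)[:,:2]
c,sn=np.cos(-.0638),np.sin(-.0638)
print('seat pts rel TCP in tool-yaw axes',(P-s['position'][:2])@np.array([[c,-sn],[sn,c]])*1e3)
w1=wrist(pickle.load(open('w1.pkl','rb')))
X=tri(w1,[(426.8,316.4)],w,[(439,317)]);print('far tip tri',X)
E
```

```text
tips w3 c 0.5185212245304829 0.16742472141795212 yaw -0.05937370383011722 scale 0.9570522337879951 res mm 3.3766115072321294e-13
seat pts rel TCP in tool-yaw axes [[-40.4641 -58.5753]
 [-40.3808  60.1611]
 [-86.896  -59.0799]
 [-87.1068  59.3394]]
far tip tri [[0.663  0.2881 0.0005]]
```

Call:
carry_out:
  moves: [0,-0.3,1.0,0,0,0,0,0,-1,0,0,0,0,-2,0,0,0,0,-2,0,0,0,0,-0.6,0,0,0,0,-0.4,0,0,0,0,-0.2,0,0,0,0,-0.2,0,0,0,0,0,0,0,0,0,0,0]

```text
clock: 7.3
position: [0.5196, 0.1664, 0.1369]
ee_rot: [0.001, 0.032, 0.999, 0.0]
contact_force: [-0.9, -0.4, -3.7]
width: 0.0252
```

Call:
carry_out:
  moves: [0,0,0,-0.3,0,0,0,0,-0.2,0,0,0,0,-0.2,0,0,0,0,-0.1,0,0,0,0,-0.1,0,0,0,0,0,0,0,0,0,0,0,0,0,0,0,0,0,0,0,0,0,0,0,0,0,0]

```text
clock: 8.3
position: [0.519, 0.1667, 0.1272]
ee_rot: [-0.0, 0.032, 0.999, 0.0]
contact_force: [-0.5, 2.4, -3.8]
width: 0.025
```

Call:
carry_out:
  moves: [0,0,0.1,-0.1,0,0,0,0,0,0,60,0,0,0,0,60,0,0,0,0,60,0,0,0,0,60,0,0,0,0,60,0,0,2,0,60,0,0,4,0,60,0,0,4,0,60,0,0,2,0]

```text
clock: 9.3
position: [0.5209, 0.1676, 0.2502]
ee_rot: [0.003, 0.032, 0.999, 0.001]
contact_force: [0.2, -0.5, 0.2]
width: 0.0514
```

```bash
python3 - <<'E'
from h import *
import pickle
s=manip.get_state(); im=manip.get_image('wrist'); pickle.dump(s,open('w4.pkl','wb'))
t=manip.get_image('scene')
cv2.imwrite('pics/w4.png',im[:,:,::-1]);cv2.imwrite('pics/s4.png',t[:,:,::-1])
a=cv2.resize(t[90:310,260:500,::-1],None,fx=2,fy=2,interpolation=2)
cv2.imwrite('pics/m4.png',np.hstack([a[:,:400],cv2.resize(im[:,:,::-1],(400,300))[0:300].copy() if 0 else np.vstack([cv2.resize(im[:,:,::-1],(400,300)),np.zeros((140,400,3),np.uint8)])]))
print(s['position'],s['contact_force'],s['moment'],s['width'],s['clock'])
E
```

```text
[0.52089763 0.16763675 0.25019853] [ 0.23635609 -0.50237196  0.20394462] [ 0.05864513 -0.04830189 -0.01321619] 0.05135899498583192 9.3
```

View pics/m4.png

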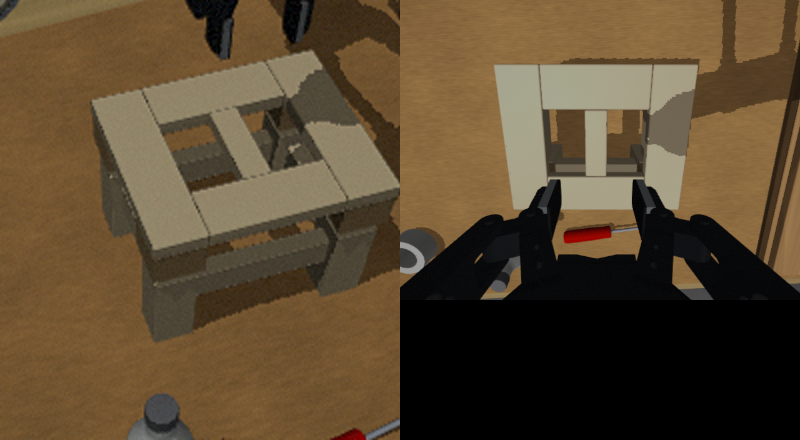

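The seat lies level on the tenons, with all four blocks over the legs. In wrist w4 its outer corners are near (153,104), (477,104), (448,334) and (179,334).

```bash
python3 - <<'E'
from fit import *
s=pickle.load(open('w4.pkl','rb'));w=wrist(s)
P=plane(w,[(153,104),(477,104),(448,334),(179,334)],.152)
m=np.array([(-89,-108),(-89,108),(89,108),(89,-108)])/1e3
z=m@[1,1j];v=P[:,:2]@[1,1j]
a,c=np.linalg.lstsq(np.c_[z,np.ones(4)],v,rcond=None)[0];print(c,np.angle(a),abs(a),1e3*abs(a*z+c-v))
# top-view check of seat outer contour
t=manip.get_image('scene');
# edges sharp check in w4
im=cv2.imread('pics/w4.png');S=cv2.cvtColor(im,cv2.COLOR_BGR2HSV)[:,:,1]
mk=((S<75)).astype('u1')[60:360,120:520]
for r in (90,99,104,109,150,250):print(r,np.where(S[r,120:520]<75)[0][[0,-1]]+120 if (S[r,120:520]<75).any() else None)
k=np.exp(-1j*0.065)
for n,q in zip('0 1 2 3'.split(),(.065+.084j,.065-.084j,-.065-.084j,-.065+.084j)):print(n,c+q*k, )
E
```

```text
(0.5190505789886614+0.16823591567911328j) -0.06712573526047065 0.9840731422388782 [1.6228 0.7779 2.0692 2.512 ]
90 None
99 None
104 [151 476]
109 [151 476]
150 [157 469]
250 [170 456]
0 (0.5893694708894177+0.2478365026232417j)
1 (0.5784571587651742+0.0801912776864631j)
2 (0.44873168708790506+0.08863532873498485j)
3 (0.45964399921214855+0.25628055367176344j)
```

Call:
carry_out:
  moves: [0,3.4,3.9,0,0,0,3.4,4,0,0,0,0,0,-3,0,0,0,0,-3,0,0,0,0,-2,0,0,0,0,0,0,0,0,0,0,0,0,0,0,0,0,0,0,0,0,0,0,0,0,0,0]

```text
clock: 10.45
position: [0.585, 0.2433, 0.1676]
ee_rot: [0.001, 0.032, 0.999, 0.0]
contact_force: [0.4, -0.0, 0.2]
width: -0.0001
```

Call:
carry_out:
  moves: [0,0.4,0.4,0,0,0,0,0,-1,0,0,0,0,-0.4,0,0,0,0,-0.2,0,0,0,0,-0.1,0,0,0,0,-0.1,0,0,0,0,-0.1,0,0,0,0,-0.1,0,0,0,0,0,0,0,0,0,0,0]

```text
clock: 11.45
position: [0.5889, 0.2475, 0.1468]
ee_rot: [0.001, 0.032, 0.999, 0.0]
contact_force: [-0.6, 0.9, 5.3]
width: -0.0001
```

Call:
carry_out:
  moves: [0,0,0,1.8,0,0,-2.8,-3.2,0,0,0,-2.8,-3.2,0,0,0,-2.8,-3.2,0,0,0,-2.8,-3.2,0,0,0,-2.8,-3.2,0,0,0,0,0,0,0,0,0,0,-1.2,0,0,0,0,-0.6,0,0,0,0,0,0]

```text
clock: 12.45
position: [0.4481, 0.087, 0.1455]
ee_rot: [-0.001, 0.032, 0.999, -0.0]
contact_force: [-0.1, 0.9, -1.8]
width: 0.0001
```

Call:
carry_out:
  moves: [0,0,0,0,0,0,0,0,0,0,0,0,0,0,0,0,0,0,0,0,0,0,0,0,0,0,0,0,0,0,0,0,0,0,0,0,0,0,0,0,0,0,0,0,0,0,0,0,0,0]

```text
clock: 13.45
position: [0.4485, 0.0872, 0.1464]
ee_rot: [0.0, 0.032, 0.999, 0.0]
contact_force: [0.1, -0.8, -0.5]
width: -0.0002
```

```bash
python3 - <<'E'
from h import *
s=manip.get_state();print(s['position'],s['contact_force'],s['moment'],s['qd'])
t=manip.get_image('scene')[:,:,::-1]; cv2.imwrite('pics/s5.png',t)
cv2.imwrite('pics/s5c.png',cv2.resize(t[100:290,280:480],None,fx=3.1,fy=3.1,interpolation=2))
E
```

```text
[0.44849145 0.08719066 0.14635703] [ 0.10445513 -0.81438652 -0.4953023 ] [ 0.04117291 -0.03467832 -0.01813552] [-1.08801226e-03 -1.45114382e-03 -1.36021960e-03 -2.80483799e-04
  4.85478552e-04 -3.75120252e-05]
```

View pics/s5c.png

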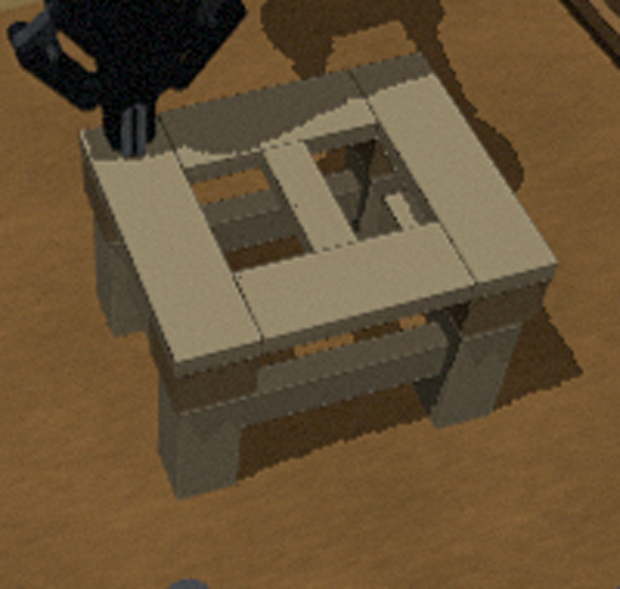

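Call:
carry_out:
  moves: [0,0,0,-0.1,0,0,0,0,0,0,0,0,0,-0.1,0,0,0,0,0,0,0,0,0,0,0,0,0,0,0,0,0,0,0,0,0,0,0,0,0,0,0,0,0,0,0,0,0,0,0,0]

```text
clock: 14.5
position: [0.4486, 0.0871, 0.1449]
ee_rot: [0.0, 0.032, 0.999, -0.0]
contact_force: [-0.8, -0.5, 5.7]
width: -0.0001
```

Call:
carry_out:
  moves: [0,0,0,1.5,0,0,4.3,-0.3,0,0,0,4.3,-0.3,0,0,0,4.3,-0.2,0,0,0,0,0,0,0,0,0,0,-1,0,0,0,0,-0.3,0,0,0,0,-0.1,0,0,0,0,0,0,0,0,0,0,0]

```text
clock: 15.5
position: [0.5763, 0.0793, 0.1453]
ee_rot: [-0.001, 0.032, 0.999, 0.0]
contact_force: [0.0, -1.0, 1.8]
width: -0.0002
```

Call:
carry_out:
  moves: [0,0,0,1.5,0,0,-2.4,3.5,0,0,0,-2.4,3.5,0,0,0,-2.4,3.5,0,0,0,-2.3,3.5,0,0,0,-2.3,3.6,0,0,0,0,0,0,0,0,0,0,-1.2,0,0,0,0,-0.4,0,0,0,0,0,0]

```text
clock: 16.5
position: [0.4595, 0.2548, 0.1437]
ee_rot: [-0.001, 0.033, 0.999, 0.0]
contact_force: [0.4, -0.2, 1.8]
width: 0.0003
```

Call:
carry_out:
  moves: [0,0,0,1.5,0,0,4.3,-0.3,0,0,0,4.3,-0.3,0,0,0,4.3,-0.2,0,0,0,0,0,0,0,0,0,0,-1.2,0,0,0,0,-0.3,0,0,0,0,-0.3,0,0,0,0,0,0,0,0,0,0,0]

```text
clock: 17.5
position: [0.5894, 0.2463, 0.1424]
ee_rot: [0.002, 0.032, 0.999, -0.0]
contact_force: [3.3, -2.0, 4.4]
width: -0.0001
```

Call:
carry_out:
  moves: [0,0,0,1.8,0,0,-2.8,-3.2,0,0,0,-2.8,-3.2,0,0,0,-2.8,-3.2,0,0,0,-2.8,-3.2,0,0,0,-2.8,-3.2,0,0,0,0,0,-0.8,0,0,0,0,-0.7,0,0,0,0,-0.3,0,0,0,0,0,0]

```text
clock: 18.5
position: [0.4465, 0.0864, 0.141]
ee_rot: [-0.002, 0.031, 1.0, -0.001]
contact_force: [-2.9, -3.2, 6.2]
width: -0.0
```

Call:
carry_out:
  moves: [0,0,0,1.5,0,0,4.3,-0.2,0,0,0,4.3,-0.3,0,0,0,4.3,-0.3,0,0,0,0,0,0,0,0,0,0,-1,0,0,0,0,-0.3,0,0,0,0,-0.2,0,0,0,0,0,0,0,0,0,0,0]

```text
clock: 19.5
position: [0.5758, 0.0799, 0.1413]
ee_rot: [-0.001, 0.032, 0.999, 0.0]
contact_force: [-1.6, 1.0, 2.1]
width: -0.0
```

Call:
carry_out:
  moves: [0,0,0,1.5,0,0,-2.4,3.5,0,0,0,-2.4,3.5,0,0,0,-2.4,3.5,0,0,0,-2.3,3.5,0,0,0,-2.3,3.6,0,0,0,0,0,-0.4,0,0,0,0,-0.8,0,0,0,0,-0.4,0,0,0,0,0,0]

```text
clock: 20.5
position: [0.4594, 0.2552, 0.1403]
ee_rot: [-0.0, 0.033, 0.999, 0.001]
contact_force: [-1.8, 1.9, 3.9]
width: -0.0001
```

Call:
carry_out:
  moves: [0,0,0,1.5,0,0,4.3,-0.3,0,0,0,4.3,-0.3,0,0,0,4.4,-0.2,0,0,0,0,0,0,0,0,0,0,-1.2,0,0,0,0,-0.3,0,0,0,0,-0.3,0,0,0,0,0,0,0,0,0,0,0]

```text
clock: 21.5
position: [0.5908, 0.2462, 0.1391]
ee_rot: [0.003, 0.032, 0.999, -0.0]
contact_force: [2.5, -2.1, 7.9]
width: 0.0004
```

Call:
carry_out:
  moves: [0,0,0,1.8,0,0,-2.8,-3.2,0,0,0,-2.8,-3.2,0,0,0,-2.8,-3.2,0,0,0,-2.8,-3.2,0,0,0,-2.7,-3.2,0,0,0,0,0,-0.8,0,0,0,0,-0.7,0,0,0,0,-0.3,0,0,0,0,0,0]

```text
clock: 22.5
position: [0.4477, 0.0856, 0.138]
ee_rot: [-0.003, 0.031, 1.0, -0.002]
contact_force: [-9.2, -6.3, 17.6]
width: -0.0004
```

Call:
carry_out:
  moves: [0,0,0,1.5,0,0,4.3,-0.2,0,0,0,4.3,-0.3,0,0,0,4.3,-0.3,0,0,0,0,0,0,0,0,0,0,-1,0,0,0,0,-0.3,0,0,0,0,-0.2,0,0,0,0,0,0,0,0,0,0,0]

```text
clock: 23.5
position: [0.5786, 0.0799, 0.1382]
ee_rot: [0.001, 0.032, 1.0, 0.0]
contact_force: [-0.7, -0.3, 6.7]
width: -0.0001
```

Call:
carry_out:
  moves: [0,0,0,1.5,0,0,-2.4,3.5,0,0,0,-2.4,3.5,0,0,0,-2.4,3.5,0,0,0,-2.3,3.5,0,0,0,-2.3,3.6,0,0,0,0,0,-0.4,0,0,0,0,-0.8,0,0,0,0,-0.4,0,0,0,0,0,0]

```text
clock: 24.5
position: [0.4601, 0.256, 0.138]
ee_rot: [-0.001, 0.033, 0.999, 0.002]
contact_force: [-6.9, 4.0, 16.4]
width: -0.0004
```

Call:
carry_out:
  moves: [0,0,0,1.5,0,0,4.3,-0.3,0,0,0,4.3,-0.3,0,0,0,4.3,-0.3,0,0,0,0,0,-0.8,0,0,0,0,-0.7,0,0,0,0,-0.3,0,0,0,0,-0.2,0,0,0,0,0,0,0,0,0,0,0]

```text
clock: 25.5
position: [0.5934, 0.2441, 0.1379]
ee_rot: [0.006, 0.032, 0.999, -0.0]
contact_force: [-1.2, -4.6, 28.0]
width: 0.0002
```

Call:
carry_out:
  moves: [0,0,0,1.8,0,0,-2.8,-3.2,0,0,0,-2.8,-3.2,0,0,0,-2.8,-3.2,0,0,0,-2.8,-3.1,0,0,0,-2.7,-3.1,0,0,0,0,0,-0.9,0,0,0,0,-0.6,0,0,0,0,-0.3,0,0,0,0,0,0]

```text
clock: 26.5
position: [0.447, 0.0861, 0.1377]
ee_rot: [-0.003, 0.031, 1.0, -0.003]
contact_force: [-23.7, -8.3, 62.0]
width: -0.0003
```

Call:
carry_out:
  moves: [0,0,0,1.5,0,0,4.3,-0.2,0,0,0,4.3,-0.3,0,0,0,4.3,-0.3,0,0,0,0,0,-0.7,0,0,0,0,-0.5,0,0,0,0,-0.3,0,0,0,0,0,0,0,0,0,0,0,0,0,0,0,0]

```text
clock: 27.5
position: [0.5866, 0.0802, 0.1379]
ee_rot: [0.009, 0.032, 0.999, 0.0]
contact_force: [1.9, -1.7, 26.9]
width: -0.0002
```

Call:
carry_out:
  moves: [0,0,0,1.5,0,0,-2.4,3.5,0,0,0,-2.4,3.5,0,0,0,-2.4,3.5,0,0,0,-2.3,3.5,0,0,0,-2.3,3.6,0,0,0,0,0,-0.4,0,0,0,0,-0.8,0,0,0,0,-0.3,0,0,0,0,0,0]

```text
clock: 28.5
position: [0.4603, 0.2582, 0.1378]
ee_rot: [-0.001, 0.033, 0.999, 0.003]
contact_force: [-16.7, 2.2, 46.4]
width: 0.0004
```

Call:
carry_out:
  moves: [0,0,0,2,0,60,0,0,3,0,60,0,0,4,0,60,1,-3,1,0,60,2.5,-3,1,0,60,2.5,-3,0.5,0,60,0,0,0,0,60,0,0,0,0,60,0,0,0,0,60,0,0,0,0]

```text
clock: 29.5
position: [0.5215, 0.1666, 0.2456]
ee_rot: [-0.001, 0.032, 1.0, 0.0]
contact_force: [0.1, -0.7, -0.9]
width: 0.0515
```

```bash
python3 - <<'E'
from h import *
import pickle
s=manip.get_state(); im=manip.get_image('wrist'); pickle.dump(s,open('w6.pkl','wb'))
t=manip.get_image('scene')
cv2.imwrite('pics/w6.png',im[:,:,::-1]);cv2.imwrite('pics/s6.png',t[:,:,::-1])
a=cv2.resize(t[110:280,290:470,::-1],(400,378),interpolation=2)
b=cv2.resize(im[60:400,120:520,::-1],(400,340))
cv2.imwrite('pics/m6.png',np.hstack([a[:340],b]))
q=s['ee_rot'];y=R.from_quat([q[1],q[2],q[3],q[0]]).as_matrix()[:,1]
print(s['position'],np.arctan2(-y[0],y[1]),s['contact_force'],s['clock'])
S=cv2.cvtColor(im,cv2.COLOR_RGB2HSV)[:,:,1]
w=wrist(s)
for zz in (.138,):
  L=[];Rr=[]
  for r in range(175,290,4):
    row=S[r,:]<60
    k=np.where(row[280:360])[0]
    if len(k): L.append((280+k[0],r));Rr.append((281+k[-1],r))
  print(L[::4],Rr[::4])
E
```

```text
[0.52154095 0.16664262 0.24563739] -0.06302319727184877 [ 0.11312368 -0.68452221 -0.87793201] 29.5
[(np.int64(299), 179), (np.int64(299), 195), (np.int64(299), 211), (np.int64(299), 227), (np.int64(300), 243), (np.int64(300), 259), (np.int64(300), 275)] [(np.int64(332), 179), (np.int64(331), 195), (np.int64(331), 211), (np.int64(331), 227), (np.int64(330), 243), (np.int64(330), 259), (np.int64(330), 275)]
```

View pics/m6.png

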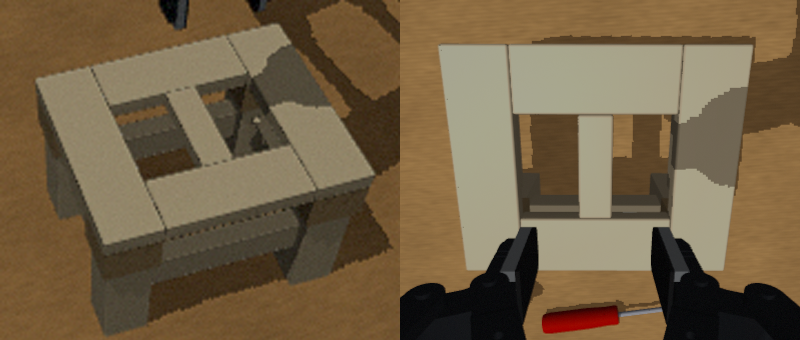

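The seat looks level and down on the legs, with the rail centred at column 315. Next I'll work out the rail position and a height check.

```bash
python3 - <<'E'
from fit import *
s=pickle.load(open('w6.pkl','rb'));w=wrist(s)
print(plane(w,[(315.5,174),(315.5,278)],.138),plane(w,[(315.5,174),(315.5,278)],.138).mean(0)-s['position'])
def f(w,P,z):
    P=plane(w,P,z);m=np.array([(-89,-108),(-89,108),(89,108),(89,-108)])/1e3
    Z=m@[1,1j];v=P[:,:2]@[1,1j];a,c=np.linalg.lstsq(np.c_[Z,np.ones(4)],v,rcond=None)[0];return c.round(4),round(np.angle(a),4),abs(a).round(4)
for z in(.138,.144,.152):print(z,'w6',f(w,[(160,105),(474,105),(443,330),(188,330)],z))
E
```

```text
[[0.4789 0.1706 0.138 ]
 [0.5605 0.1655 0.138 ]] [-0.0019  0.0014 -0.1076]
0.138 w6 (np.complex128(0.5201+0.1685j), np.float64(-0.0656), np.float64(0.9852))
0.144 w6 (np.complex128(0.5183+0.1686j), np.float64(-0.0656), np.float64(0.9615))
0.152 w6 (np.complex128(0.5159+0.1687j), np.float64(-0.0656), np.float64(0.93))
```

Call:
carry_out:
  moves: [60,-0.2,0.1,0,0,60,0,0,-3,0,60,0,0,-4,0,60,0,0,-4,0,60,0,0,-2,0,60,0,0,-0.5,0,60,0,0,0,0,60,0,0,0,0,0,0,0,0,0,0,0,0,0,0]
  squeeze: 100

```text
clock: 30.6
position: [0.5214, 0.1672, 0.1131]
ee_rot: [0.001, 0.032, 0.999, 0.0]
contact_force: [-3.5, 1.8, 3.8]
width: 0.024
```

Call:
carry_out:
  moves: [0,0,0,0,0,0,0,0,0,0,0,0,0,0,0,0,0,0,0,0,0,0,0,0,0,0,0,0,0,0,0,0,0,0.3,0,0,0,0,0.5,0,0,0,0,0.6,0,0,0,0,0.6,0]

```text
clock: 31.6
position: [0.5198, 0.1671, 0.1308]
ee_rot: [-0.001, 0.032, 0.999, -0.0]
contact_force: [-0.6, -0.1, -9.5]
width: 0.024
```

Call:
carry_out:
  moves: [0,0,0,0.8,0,0,0,0,0.8,0,0,0,0,0.8,0,0,0,0,0.8,0,0,0,0,0.8,0,0,0,0,0.8,0,0,0,0,0.6,0,0,0,0,0.4,0,0,0,0,0,0,0,0,0,0,0]

```text
clock: 32.6
position: [0.5203, 0.1672, 0.1891]
ee_rot: [-0.0, 0.032, 0.999, -0.0]
contact_force: [-1.1, -0.2, -10.0]
width: 0.0242
```

Call:
carry_out:
  moves: [0,0,0,0,0,0,0,0,0,0,0,0,0,0,0,0,0,0,0,0,0,0,0,0,0,0,0,0,0,0,0,0,0,0,0,0,0,0,0,0,0,0,0,0,0,0,0,0,0,0]

```text
clock: 33.6
position: [0.5205, 0.1672, 0.1894]
ee_rot: [0.0, 0.032, 0.999, 0.0]
contact_force: [-0.3, -0.2, -10.1]
width: 0.0245
```

```bash
python3 - <<'E'
from h import *
s=manip.get_state();t=manip.get_image('scene')[:,:,::-1]
print(s['position'],s['contact_force'],s['moment'],s['width'],s['clock'])
cv2.imwrite('pics/s7.png',cv2.resize(t[60:300,270:490],None,fx=2.5,fy=2.5,interpolation=2))
E
```

```text
[0.52049763 0.16720776 0.18936257] [ -0.30970599  -0.18393528 -10.06997828] [0.02716281 0.04057486 0.02491499] 0.024500721056999693 33.6
```

View pics/s7.png

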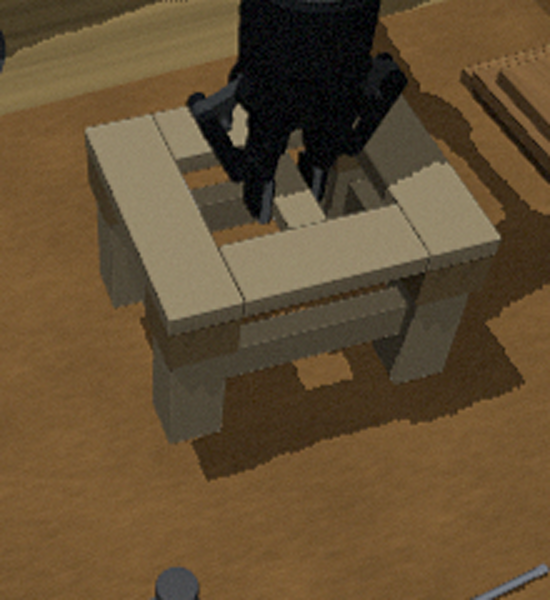

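The whole stool is hanging from the rail, legs clear of the table, and all the corner joints are closed. Setting it down now.

Call:
carry_out:
  moves: [0,0,0,-0.6,0,0,0,0,-1,0,0,0,0,-1.2,0,0,0,0,-1.2,0,0,0,0,-1.2,0,0,0,0,-1,0,0,0,0,-0.6,0,0,0,0,-0.3,0,0,0,0,-0.1,0,0,0,0,0,0]

```text
clock: 34.65
position: [0.5209, 0.1673, 0.1176]
ee_rot: [0.0, 0.032, 0.999, 0.0]
contact_force: [0.8, 0.4, -9.5]
width: 0.0243
```

Call:
carry_out:
  moves: [0,0,0,-0.1,0,0,0,0,0,0,0,0,0,-0.1,0,0,0,0,0,0,0,0,0,-0.1,0,0,0,0,0,0,0,0,0,0,0,0,0,0,0,0,0,0,0,0,0,0,0,0,0,0]

```text
clock: 35.65
position: [0.5205, 0.1672, 0.1143]
ee_rot: [0.0, 0.032, 0.999, 0.0]
contact_force: [-1.0, -0.0, -9.2]
width: 0.0244
```

Call:
carry_out:
  moves: [0,0,0,-0.1,0,0,0,0,0,0,0,0,0,0,0,0,0,0,-0.1,0,0,0,0,0,0,0,0,0,0,0,0,0,0,0,0,0,0,0,0,0,0,0,0,0,0,0,0,0,0,0]

```text
clock: 36.65
position: [0.5205, 0.1673, 0.1131]
ee_rot: [0.0, 0.032, 0.999, 0.0]
contact_force: [-4.3, -0.1, 5.9]
width: 0.0244
```

Call:
carry_out:
  moves: [0,0,0,0.1,0,0,0,0,0,0,60,0,0,0,0,60,0,0,0,0,60,0,0,0,0,60,0,0,0,0,60,0,0,1,0,60,0,0,3,0,60,0,0,4,0,60,0,0,4,0]

```text
clock: 37.65
position: [0.5203, 0.1671, 0.2352]
ee_rot: [0.0, 0.032, 0.999, 0.0]
contact_force: [0.3, 0.2, 0.6]
width: 0.0512
```

Call:
carry_out:
  moves: [60,0,0,3,0,60,0,0,0,0,60,0,0,0,0,60,0,0,0,0,60,0,0,0,0,60,0,0,0,0,60,0,0,0,0,60,0,0,0,0,60,0,0,0,0,60,0,0,0,0]

```text
clock: 38.65
position: [0.5205, 0.1672, 0.2633]
ee_rot: [-0.0, 0.032, 0.999, 0.0]
contact_force: [0.3, 0.1, -0.3]
width: 0.0513
```

```bash
python3 - <<'E'
from h import *
s=manip.get_state();t=manip.get_image('scene')[:,:,::-1]
print(s['position'],s['contact_force'],s['width'],s['clock'])
cv2.imwrite('pics/s8.png',t)
E
```

```text
[0.5204905  0.16720354 0.263287  ] [ 0.25181253  0.05578717 -0.3326865 ] 0.051315509900784755 38.65
```

View pics/s8.png

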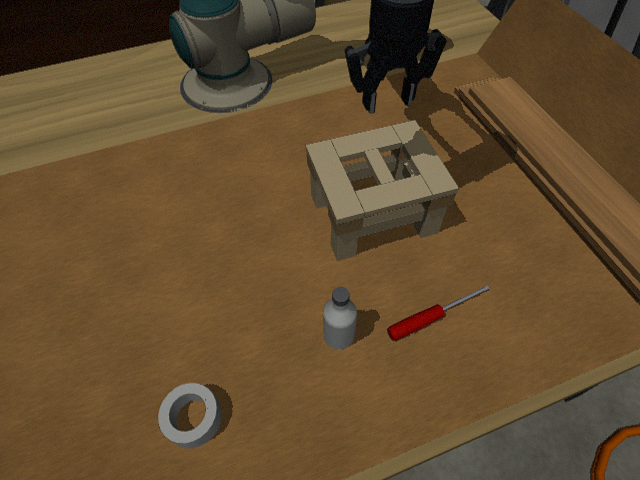

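The stool stands upright at (380,190), the gripper is clear, and the bystanders are at the same pixels as at the start.

```bash
python3 -c "
from rig import manip
print(manip.sign_off())"
```

```text
the job is handed in; nothing more can be done
None
```

The stool is assembled, the lift test held, and the job is handed in at about 39 s of the 72 s allowed; no verdict was reported.

- **Seating:** I set the seat on the tenons by the rail, let go, and pressed the corners in diagonal order over four rounds. At the end of each press, opposite corners were within about 3 mm. All four finished at z = 0.1377–0.1379 m (nominal 0.138 m).
- **Lift test:** I raised the stool by the centre rail about 7.6 cm and held it for 1 s. The load read a steady 10 N against about 10.8 N expected. The picture showed all four legs clear and the joints closed.
- **End state:** I set the stool down upright and let go. The gripper is clear, and the tape roll, glue bottle and screwdriver are at the same pixels as at the start.

Some readings disagreed or were rougher than I wanted:
- **Camera mismatch:** the top and wrist cameras differed by 2–3 mm in the frame's y, so I aimed between them.
- **Loose height:** the first corner contacts were at about 0.146 m rather than the nominal 0.152 m.
- **Final press forces:** they were uneven, with fingertip end-stop readings of about 27, 28, 46 and 62 N up. The total wrist reading peaked near 67 N at the call ends, which is the only place I could read it (limit 120 N).
- **Fingertip slip:** on its last press the fingertip slid about 8 mm off the aim point at corner 1 and about 4 mm at corner 0.

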